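# Roll the stall's menu sheet down flush

### The job

The blank menu sheet on the plywood board was only set in loosely: its four white leaves stand proud of the wooden end strips. Take the press roller from its rest by its handle, roll it along the whole sheet with steady downward pressure until every leaf is pressed fully down, then stand the roller upright back on its rest and let go. Use the roller for the pressing, not the fingers, and leave the round-footed tamper where it stands.

Things in the scene. Friction and masses are not known exactly. Their poses are not given: they have to be found in the camera images.
- roller_grip (a point): Centre of the press roller's handle, an upright light-wood block 60 mm along x, 28 mm along y, 55 mm high (loose tool, 0.4 kg). Grasp it from above across the 28 mm. x: the drum's axle; y: rolling direction; z up; a half turn is alike. The drum's underside lies 98 mm below this point (spring slack), the top of the aluminium yoke 44 mm below. Feet and drum: see rest and drum.
- rest: The roller's fixed rest: steel plate 176 (x) by 70 mm (y); two wooden ledges 20 mm high, 54 to 86 mm either side of the middle in x, 64 mm long in y. Origin: middle of underside, on the table, z up. Here the roller's two feet (48 to 76 mm either side, 10 mm above the drum's underside) stand on the ledges, axle along x, drum hanging between, handle centre 108 mm above the origin.
- panel: Menu board, fixed: plywood 110 (x) by 240 mm (y), 14 mm thick. Origin: middle of underside, on the table, z up. On it the white sheet, 70 (x) by 180 mm (y), centred: four leaves in a row along y, tops 24 mm above the origin at the start, 19 mm when fully down, flush with the wooden strips across both ends (92 to 118 mm from the middle). Roll along y with the axle along x.
- leaf0 (a joint): How far the leaf centred at y = -67.5 mm of the panel (70 by 43.5 mm) is pressed down, m: 0 proud, 0.005 fully down. Sinks at about 3 N and stays where it is pushed.
- leaf1 (a joint): The same for the leaf at y = -22.5 mm.
- leaf2 (a joint): The same for the leaf at y = 22.5 mm.
- leaf3 (a joint): The same for the leaf at y = 67.5 mm.
- drum (a joint): Turn of the roller's drum, rad (0 at start, either way). Black rubber, 40 mm diameter, 80 mm long, turns freely in the yoke (152 mm in x, 34 mm in y). A vertical spring between handle and yoke starts to give at about 6 N, then 0.7 N more per mm, 14 mm at most (16 N).
- tamper_grip (a point): Bystander, not to be moved: centre of a tamper's handle, 82.5 mm above the table. The same light-wood block, but on a steel stem with a flat round foot 68 mm in diameter; it stands loose.
Mind the look-alikes: they are no part of the job. What is shaped like the part that bears roller_grip but purple is not meant.

How it is judged:
By the outcome, as a careful person would: the job done as asked, in the order asked, and still so for the second after the job is handed in, with the robot touching nothing.
It also fails if it takes over 51 s, if anything falls off the work surface, if the arm or the gripper's body presses on something with over 40 N, if the wrist force passes 120 N, or if a joint passes its speed limit or range.

### The arm

A 6-joint arm with a two-finger parallel gripper is mounted at the origin on the work surface. World frame = base frame: x ahead of the robot, y to its left, z up, the work surface at z = 0. Lengths are in mm, angles in rad, forces in N, time in s.
With the tool pointing down it reaches from about 325 to 900 mm from the base axis. Payload 6.1 kg.
Tool frame: the origin (TCP) lies at the very end of the fingers, on their centre line; the grasp point (between the pads) lies 19 mm behind it; z points along the fingers, y is the direction in which the jaws open and shut (so a half turn about z gives the same grasp; the last joint's range is limited). The gripper opens to 85 mm and grips with 20 to 120 N. Pads are 22 mm wide; open, the fingers measure 114 mm over their backs; the gripper's body (76 mm by 85 mm) begins 54 mm behind the grasp point. The pads swing forward as they close: fully open they stand 13 mm farther back than shut.
Start: joints at [-1.405, 0.22, 1.526, -0, 1.395, -0.126], TCP at [179.791, -598.574, 191.8] pointing down, gripper open.
Joint ranges: [-2.98, 2.98], [-0.91, 2.08], [0.09, 2.57], [-1.24, 4.39], [0.2, 2.65], [-2.68, 2.68]. Speed limits (rad/s): [2.57, 2.57, 3.01, 3.14, 3.14, 3.14].

### API

Orientations are given as a rotation vector (axis times angle).
In Python, from workcell import robot gives the robot as it stands. Calls block until the motion is done:
- robot.move_to(position, orientation): joint-space move of the TCP to a pose.
- robot.line_to(position, feed=150, orientation=None, force_limit=None): straight line of the TCP; orientation=None keeps the orientation; feed is the mean speed in mm/s. With force_limit (N) it stops when the force on the tool has changed by that much, and returns True; else False.
- robot.move_j(angles): joint-space move.
- robot.gripper_to(opening, grasp_force=None): finger opening in mm; grasp_force is the grip in N (None keeps the last); returns when the fingers have stopped.
- robot.hold(seconds).
- robot.inverse_kinematics(position, orientation): joint angles nearest the present ones, or None.
- robot.sense(): the state.
- robot.camera(name): name is "scene" or "top" or "wrist"; returns a dict with "frame" (384x512x3 uint8, red, green, blue), "fx", "fy", "cx", "cy" (pixels), "k1" (the pictures are not rectified: a ray, as slopes to the right and down, at radius r is drawn at 1 + k1 r^2 times it, then the intrinsics apply), "world_from_camera" (4x4, takes a point from camera to world coordinates); the wrist camera has in their place "hand_eye" (4x4, takes a point from camera to tool coordinates, whose origin is the TCP and whose axes are the flange's). Camera axes: x right, y down, z forward; pixel columns grow to the right and rows downward; lengths in mm; the calibration is good to about 2 mm. A picture is of the moment at which its call begins: read the wrist's pose just before it. There is no depth.
A pose or a line that the arm cannot do raises robot.PlanningError and nothing moves.
- robot.hand_in(): hands the job in, once; it reports no verdict.
The state is a dict: "time": time; "joint_pos": joint angles; "joint_velocities": joint speeds; "tau": joint torques, N m; "tool_pos": TCP position; "tool_rot": TCP orientation; "force": force on the tool from outside, world axes, zero at the start; "torque": the same for the moment, N m; "gripper_width": finger opening in mm.
Only numpy, scipy, OpenCV 4.12 (cv2) and the standard library are available. Lean on these libraries where they do the work, as an engineer would, in place of code of your own. Each camera call takes 0.05 s, during which the arm holds its last target.

## Working session

There is one attempt and no reset: what is moved stays moved. The work goes in short steps, each a Python script; the robot and the scene stay as the last script left them, time stands still between calls to the robot, and variables do not carry over. Pictures are saved under pics/ and viewed, and the job is handed in when it is done.

```bash
ls; mkdir -p pics; python3 - <<'E'
from workcell import robot
import cv2
s=robot.sense();print(s)
for n in("scene","top","wrist"):
    c=robot.camera(n);f=c.pop("frame");cv2.imwrite(f"pics/{n}0.png",f[:,:,::-1]);print(n,c)
E
```

```text
pics
{'time': 0.0, 'joint_pos': array([-1.40509834e+00,  2.21237131e-01,  1.52762140e+00, -7.69543309e-06,
        1.39471034e+00, -1.26071150e-01]), 'joint_velocities': array([ 6.87250124e-05, -1.81833365e-03,  1.11358423e-03,  9.23264416e-04,
       -2.49746061e-04, -8.87663507e-05]), 'tau': array([ 2.55905097e-04, -4.96893704e+01, -3.89396346e+01, -2.66572952e-04,
        1.09676967e-02,  6.07162427e-07]), 'tool_pos': array([ 179.67529625, -597.89450577,  190.68706601]), 'tool_rot': array([-3.10626673e+00, -4.56400876e-01,  7.33518782e-05]), 'force': array([ 0.03764294,  0.31713421, -0.43876505]), 'torque': array([ 0.00389147, -0.05039539, -0.02574465]), 'gripper_width': 85.53808660285293}
scene {'fx': 348.6428555303312, 'fy': 348.6428555303312, 'cx': 255.92966912372887, 'cy': 195.83290404105995, 'k1': -0.10561304510148588, 'world_from_camera': array([[-4.08284972e-01,  7.76147210e-01, -4.80519396e-01,
         8.87185565e+02],
       [ 9.12813352e-01,  3.42125931e-01, -2.22983479e-01,
         2.17109171e+02],
       [-8.66985982e-03, -5.29665324e-01, -8.48162413e-01,
         8.
[... 392 characters left out ...]
6239e-02,
        -3.97221653e+00],
       [-1.05658964e-02, -7.48590301e-02, -9.97138149e-01,
         1.03696787e+03],
       [ 0.00000000e+00,  0.00000000e+00,  0.00000000e+00,
         1.00000000e+00]])}
wrist {'fx': 344.09558323020997, 'fy': 344.09558323020997, 'cx': 251.73911575464993, 'cy': 195.08209740094946, 'k1': -0.05104625745452297, 'hand_eye': array([[ 5.19379214e-06, -9.62894785e-01, -2.69877070e-01,
         6.96546081e+01],
       [ 9.99999531e-01,  2.66290541e-04, -9.30853386e-04,
        -1.29343222e+00],
       [ 9.68179582e-04, -2.69876938e-01,  9.62894335e-01,
        -1.81186536e+02],
       [ 0.00000000e+00,  0.00000000e+00,  0.00000000e+00,
         1.00000000e+00]])}
```

View pics/scene0.png

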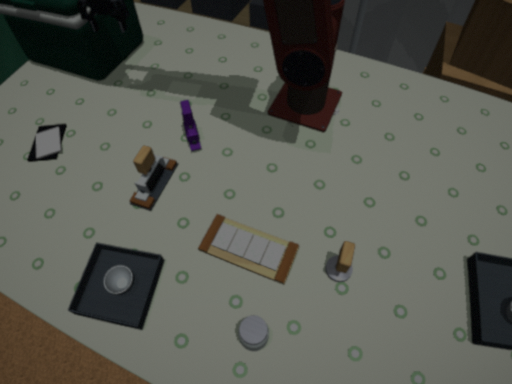

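View pics/top0.png

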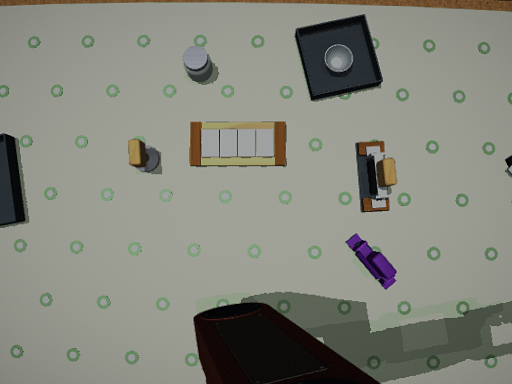

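View pics/wrist0.png

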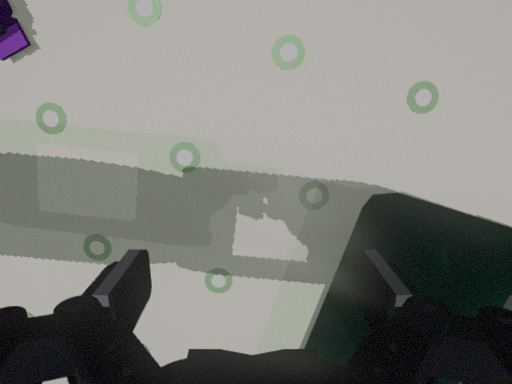

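The top view shows the panel at (238,144), the roller on its rest at (376,175), the tamper at (140,155) and the purple decoy at (372,260). Next I make zoomed crops with contours.

```bash
cat > h.py <<'E'
import numpy as np, cv2
def K(c): return np.array([[c["fx"],0,c["cx"]],[0,c["fy"],c["cy"]],[0,0,1]])
def ray(c,uv,T=None):
    T=c["world_from_camera"] if T is None else T
    p=cv2.undistortPoints(np.array(uv,float).reshape(-1,1,2),K(c),np.array([c["k1"],0,0,0.])).reshape(-1,2)
    d=np.c_[p,np.ones(len(p))]@T[:3,:3].T
    return T[:3,3],d
def onz(c,uv,z,T=None):
    o,d=ray(c,uv,T); return o+d*((z-o[2])/d[:,2])[:,None]
def tri(rays):
    A=np.zeros((3,3));b=np.zeros(3)
    for o,d in rays:
        d=d/np.linalg.norm(d);P=np.eye(3)-np.outer(d,d);A+=P;b+=P@o
    x=np.linalg.solve(A,b); return x,[np.linalg.norm((np.eye(3)-np.outer(d,d)/(d@d))@(x-o)) for o,d in rays]
def tool(s):
    T=np.eye(4);T[:3,:3]=cv2.Rodrigues(np.array(s["tool_rot"]))[0];T[:3,3]=s["tool_pos"];return T
E
python3 - <<'E'
import cv2
t=cv2.imread("pics/top0.png");s=cv2.imread("pics/scene0.png")
for n,i,(x,y,w,h) in (("ct_r",t,(340,125,80,100)),("ct_p",t,(120,110,180,70)),("cs_r",s,(115,135,80,85)),("cs_p",s,(190,200,180,95))):
    k=min(800//w,590//h);cv2.imwrite(f"pics/{n}.png",cv2.resize(i[y:y+h,x:x+w],None,fx=k,fy=k,interpolation=cv2.INTER_CUBIC));print(n,k)
hs=cv2.cvtColor(t,cv2.COLOR_BGR2HSV);h2=cv2.cvtColor(s,cv2.COLOR_BGR2HSV)
print("handle top",hs[172,389],"strip",hs[145,195],hs[148,372],"ply",hs[163,240],"leaf",hs[145,240],hs[145,205],"tamper",hs[152,135])
print("scene",h2[160,145],h2[260,346],"strip",h2[235,211],"leaf",h2[245,245])
E
```

```text
ct_r 5
ct_p 4
cs_r 6
cs_p 4
handle top [ 18 138 159] strip [ 14 185 113] [105   3 161] ply [ 27  90 162] leaf [ 90   2 161] [ 90   3 161] tamper [ 21 131 158]
scene [ 18 133  50] [ 21 109 119] strip [ 13 156  77] leaf [ 75   4 122]
```

View pics/ct_r.png

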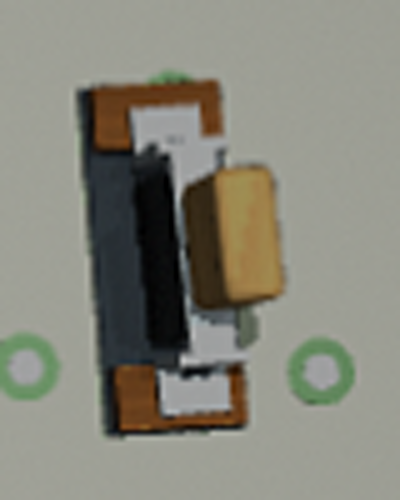

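View pics/ct_p.png

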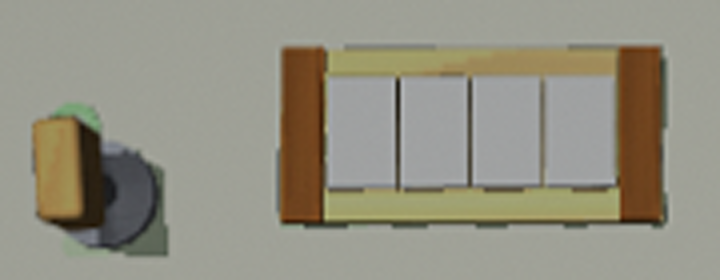

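View pics/cs_r.png

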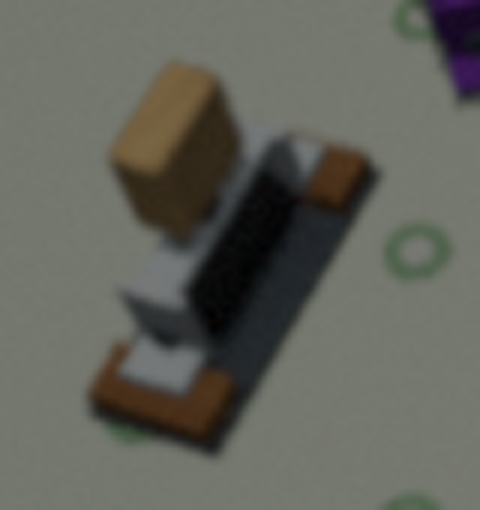

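View pics/cs_p.png

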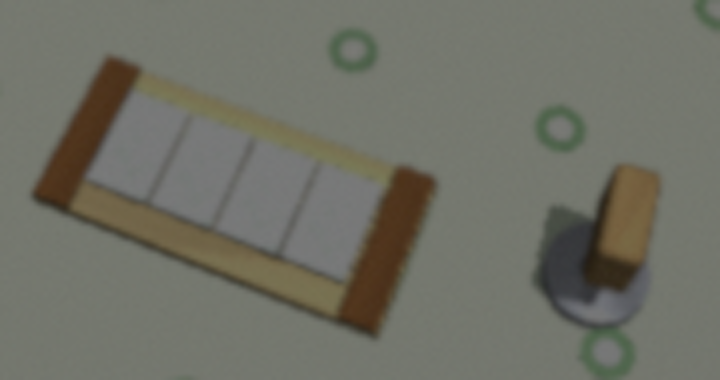

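```bash
cat > meas.py <<'E'
from h import *
def rects(img,c,roi,lo,hi,z,T=None,n=1,minA=30):
    x,y,w,h=roi;k=4
    b=cv2.resize(img[y:y+h,x:x+w],None,fx=k,fy=k,interpolation=cv2.INTER_CUBIC)
    m=cv2.inRange(cv2.cvtColor(b,cv2.COLOR_BGR2HSV),lo,hi)
    m=cv2.morphologyEx(m,cv2.MORPH_OPEN,np.ones((3,3)))
    cs=[q for q in cv2.findContours(m,cv2.RETR_EXTERNAL,cv2.CHAIN_APPROX_NONE)[0] if cv2.contourArea(q)>minA*k*k]
    out=[]
    for q in cs:
        p=(q.reshape(-1,2)+.5)/k-.5+[x,y]
        P=onz(c,p,z,T)[:,:2].astype(np.float32)
        out.append(P)
    return out
def rep(P):
    r=cv2.minAreaRect(P);bx=cv2.boxPoints(r)
    e=bx[1]-bx[0],bx[2]-bx[1];L=e[0] if np.hypot(*e[0])>np.hypot(*e[1]) else e[1]
    a=np.degrees(np.arctan2(L[1],L[0]))%180
    return np.round(r[0],1),np.round(sorted(r[1]),1),round(float(a),2)
E
python3 - <<'E'
from meas import *
from workcell import robot
for n,rp,rr,rt in(("top",(180,110,115,65),(345,130,70,90),(120,130,45,45)),("scene",(190,200,120,95),(115,135,80,85),(320,235,40,50))):
    c=robot.camera(n);i=c["frame"][:,:,::-1].copy()
    V=90 if n=="top" else 60
    S=rects(i,c,rp,(5,140,50),(17,255,140),19); print(n,"strips",[rep(p) for p in S]); print("  union",rep(np.vstack(S)))
    print("  sheet",[rep(p) for p in rects(i,c,rp,(0,0,90),(180,40,255),24)])
    S=rects(i,c,rr,(5,150,50),(15,255,140),20); print("  ledges",[rep(p) for p in S]); print("  union",rep(np.vstack(S)))
    for v in (90,100,110,120): print("  handle",v,[rep(p) for p in rects(i,c,rr,(14,60,v if n=="top" else v-20),(28,255,255),135.5)])
    print("  tamper",[rep(p) for p in rects(i,c,rt,(14,60,110 if n=="top" else 90),(28,255,255),110)])
E
```

```text
top strips [(array([563.4, 150.1]), array([ 26., 109.]), 0.89), (array([567.4, -59. ]), array([ 26. , 108.7]), 0.64)]
  union (array([565.2,  45.5]), array([109.1, 235.4]), 91.02)
  sheet [(array([568.1,  46.9]), array([162.8, 286.1]), 90.83)]
  ledges [(array([ 420.9, -297. ]), array([31.5, 63.6]), 93.75), (array([ 559.7, -285.9]), array([30.8, 63.5]), 94.75)]
  union (array([ 490.2, -291.4]), array([ 63.4, 170.3]), 4.59)
  handle 90 [(array([ 487.9, -295.1]), array([26.9, 58.6]), 5.64), (array([ 536.2, -234.9]), array([14.4, 23.3]), 179.73)]
  handle 100 [(array([ 487.9, -295.3]), array([26.6, 58.6]), 5.64)]
  handle 110 [(array([ 488. , -295.4]), array([26.3, 58.6]), 5.64)]
  handle 120 [(array([ 488.2, -295.6]), array([25.9, 58.2]), 5.64)]
  tamper [(array([525.9, 276.5]), array([26. , 57.7]), 6.09)]
scene strips [(array([567.3, 149.2]), array([ 22.4, 106.4]), 1.47), (array([571.7, -59.4]), array([ 21.3, 106.2]), 1.26)]
  union (array([569.5,  45.2]), array([106.4, 230.7]), 91.23)
  sheet [(array([563.6,  44.1]), array([263.9, 329.8]), 113.82)]
  ledges [(array([ 562.6, -285.6]), array([30.2, 59.6]), 94.02), (array([ 423.3, -275.4]), array([17.5, 27.3]), 4.84)]
  union (array([ 494.3, -290.4]), array([ 59.6, 167.1]), 4.02)
  handle 90 [(array([ 490.9, -295. ]), array([29.1, 60. ]), 4.34)]
  handle 100 [(array([ 490.6, -295.6]), array([27.7, 59.4]), 4.87)]
  handle 110 [(array([ 490. , -296.2]), array([26.1, 58.2]), 5.63)]
  handle 120 [(array([ 489.3, -296.8]), array([25. , 56.7]), 5.85)]
  tamper [(array([528., 276.]), array([26. , 58.1]), 7.32)]
```

Sizes agree between both views: handle 59x27 mm, strips 109x235 mm, ledges 63x170 mm. The roller is at about (489,-295.5) with axle at 5°, and the panel is at about (567,45.4) with axle at 1°. I'll hover and check with the wrist camera.

```bash
cat >> h.py <<'E'
def down(deg):
    a=np.radians(deg)/2; return -np.pi*np.array([np.cos(a),np.sin(a),0])
E
python3 - <<'E'
from meas import *
from workcell import robot
for p,a in(((489,-295,89),5),((489,-295,250),5),((567,-60,110),1),((567,150,110),1)): print(robot.inverse_kinematics(p,down(a)))
robot.move_to([489,-295.5,240],down(5))
robot.hold(.2)
s=robot.sense();c=robot.camera("wrist");i=c["frame"][:,:,::-1].copy();cv2.imwrite("pics/w1.png",i)
T=tool(s)@c["hand_eye"];print(s["time"],s["tool_pos"],s["force"])
np.savez("w1.npz",T=T)
h=cv2.cvtColor(i,cv2.COLOR_BGR2HSV)
for v in (100,120):
  print("handle",v,[rep(p) for p in rects(i,c,(80,60,350,250),(14,60,v),(28,255,255),135.5,T,minA=200)])
S=rects(i,c,(0,0,512,384),(5,150,40),(15,255,150),20,T,minA=200);print("ledges",[rep(p) for p in S])
E
```

```text
[-6.80891233e-01  1.88392550e-01  1.76486286e+00 -4.44089210e-16
  1.18833724e+00  8.02638632e-01]
[-6.80891233e-01  5.92167322e-02  1.59633807e+00 -4.44089210e-16
  1.48603785e+00  8.02638632e-01]
[-0.2437228   0.1627575   1.75166839  0.          1.22716676  1.30962023]
[0.12420701 0.20028861 1.70854531 0.         1.23275874 1.67755004]
2.05 [ 488.5100462  -296.31730976  239.78777915] [ 0.19783988 -0.67256054 -0.7386178 ]
handle 100 [(array([ 460.4, -278.4]), array([13.2, 21.9]), 5.14), (array([ 490.7, -294.2]), array([26.8, 57.8]), 5.6), (array([ 561. , -286.5]), array([22.3, 44.7]), 94.82)]
handle 120 [(array([ 498.3, -293.5]), array([26. , 40.8]), 5.16), (array([ 560.6, -286.5]), array([21.1, 44.2]), 94.79)]
ledges [(array([569.8, -59.3]), array([ 26., 107.]), 1.17)]
```

View pics/w1.png

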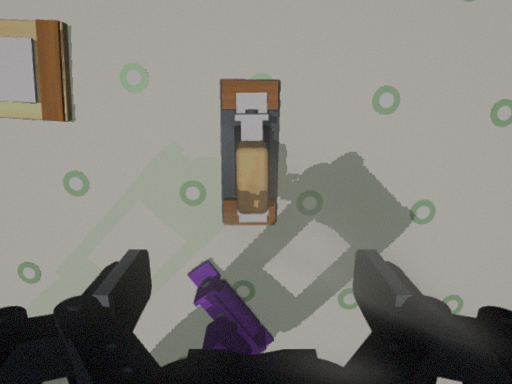

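The wrist view shows the handle at pixel (252,175) on its rest, at (490.7,-294.2) with 5.6°, which agrees with the fixed cameras. Now I grasp and lift.

```bash
python3 - <<'E'
from h import *
from workcell import robot
P=[489.5,-295]
robot.line_to([*P,150],feed=150,orientation=down(5.1))
print(robot.line_to([*P,89],feed=70,force_limit=15))
s=robot.sense();print(s["time"],s["tool_pos"],s["force"])
robot.gripper_to(20,80)
robot.hold(.2)
s=robot.sense();print(s["time"],s["tool_pos"],s["tool_rot"],s["force"],s["gripper_width"])
print(robot.line_to([*P,175],feed=90))
robot.hold(.3)
s=robot.sense();print(s["time"],s["tool_pos"],s["force"],s["torque"],s["gripper_width"])
for n in("wrist","scene"):
    c=robot.camera(n);cv2.imwrite(f"pics/{n}2.png",c["frame"][:,:,::-1])
E
```

```text
False
3.875 [ 489.90400507 -295.33516394   89.55848916] [0.4970082  0.5154103  0.64890718]
4.65 [ 489.70102857 -295.37360903   89.54837327] [3.13772565e+00 1.39764451e-01 7.56680887e-04] [-1.23698584 -0.54636674  5.83024415] 24.977197061010944
False
6.0583 [ 489.33315645 -294.86618622  174.57787168] [ 0.04551638  0.56014291 -4.19136264] [-0.02178182 -0.00146324  0.02272648] 24.79275380426689
```

View pics/wrist2.png

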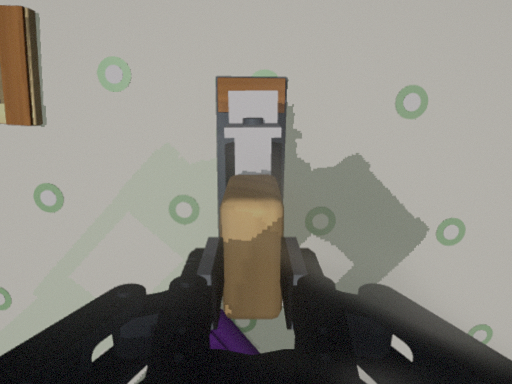

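View pics/scene2.png

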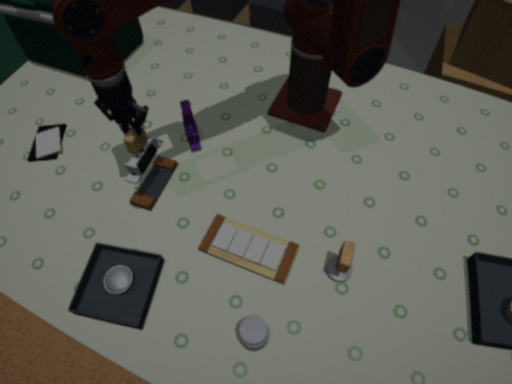

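```bash
cat > pan.py <<'E'
import numpy as np
C=np.array([567.3,45.4]);A=np.radians(91.1);D=np.array([np.cos(A),np.sin(A)])
def pu(u,z): return [*(C+u*D),z]
E
python3 - <<'E'
from h import *; from pan import *
from workcell import robot
R=down(1.1)
robot.move_to(pu(-105,150),R)
robot.line_to(pu(-105,112),feed=100)
robot.hold(.2)
s=robot.sense();print(s["time"],s["tool_pos"],s["force"])
print(robot.line_to(pu(-105,92.5),feed=25,force_limit=25))
robot.hold(.1)
s=robot.sense();print(s["time"],s["tool_pos"],s["force"],s["torque"])
c=robot.camera("scene");cv2.imwrite("pics/scene3.png",cv2.resize(c["frame"][150:310,140:360,::-1],None,fx=3,fy=3,interpolation=cv2.INTER_CUBIC))
E
```

```text
7.875 [570.0753236  -59.84180428 113.00244683] [-0.29520579  0.38894579 -3.95595923]
False
8.9083 [570.22297907 -59.93771809  94.39254794] [-3.93752058  0.51403357  8.47981503] [ 0.04938282  0.6695762  -0.02543917]
```

View pics/scene3.png

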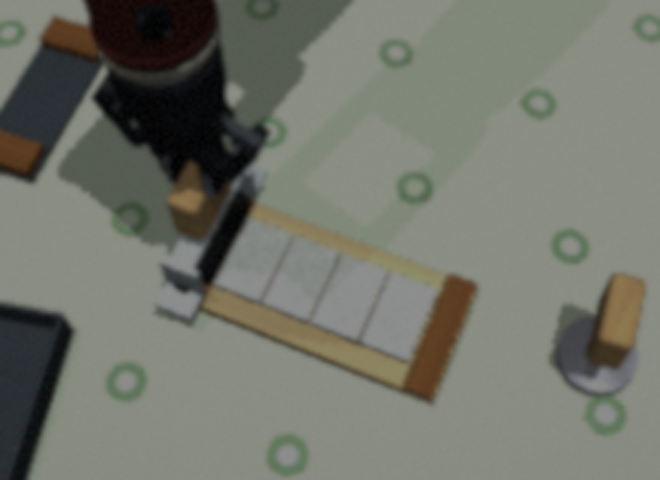

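The drum sits on the near strip (~12 N net), lined up across the sheet. Now I roll.

```bash
python3 - <<'E'
from h import *; from pan import *
from workcell import robot
for u in (-45,0,45,106):
    print(robot.line_to(pu(u,92.8),feed=60,force_limit=40))
    s=robot.sense();print(s["time"],s["tool_pos"],s["force"],s["torque"])
robot.hold(.1)
c=robot.camera("scene");cv2.imwrite("pics/scene4.png",cv2.resize(c["frame"][150:310,140:360,::-1],None,fx=3,fy=3,interpolation=cv2.INTER_CUBIC))
E
```

```text
False
10.1083 [5.69337622e+02 2.66137195e-01 9.47425427e+01] [-3.69650214  1.24648579  7.07990863] [ 0.04007178  0.49529313 -0.04417021]
False
11.0083 [568.56111279  45.52049533  94.77344772] [-2.17196135  0.84875862  7.12947058] [ 0.03670834  0.50112586 -0.07666285]
False
11.9083 [567.71953866  90.68411611  94.77773114] [-2.83844861 -0.52498885  6.73792209] [ 0.07756024  0.46656751 -0.01107361]
False
13.075 [566.18145846 151.89582295  94.67570192] [-3.06117807  0.39895863  7.9915842 ] [ 0.04832192  0.61386724 -0.0355147 ]
```

View pics/scene4.png

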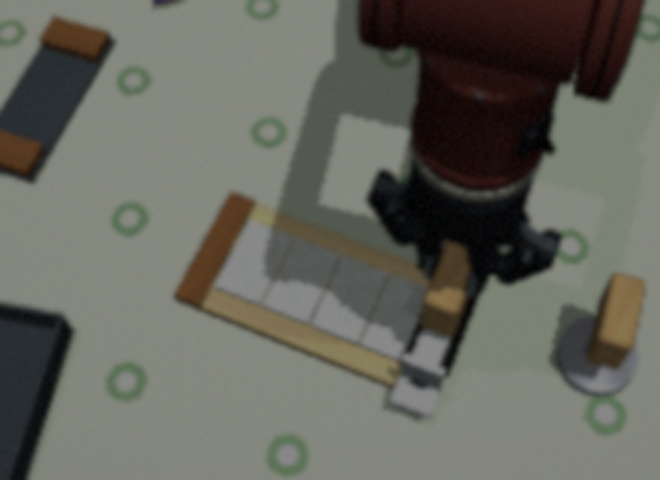

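All four leaves gave the same force as the flush strips. One return pass at slightly more pressure.

```bash
python3 - <<'E'
from h import *; from pan import *
from workcell import robot
for u in (60,0,-60,-104):
    print(robot.line_to(pu(u,91.5),feed=70,force_limit=40))
    s=robot.sense();print(s["time"],s["tool_pos"],s["force"])
robot.line_to(pu(-104,150),feed=100)
robot.move_to([489.5,-293.5,175],down(5.1))
robot.hold(.3)
s=robot.sense();print(s["time"],s["tool_pos"],s["force"],s["torque"],s["gripper_width"])
for n in("scene","top","wrist"):
    c=robot.camera(n);cv2.imwrite(f"pics/{n}5.png",c["frame"][:,:,::-1])
i=cv2.imread("pics/scene5.png");cv2.imwrite("pics/scene5c.png",cv2.resize(i[120:310,110:360],None,fx=3,fy=3,interpolation=cv2.INTER_CUBIC))
E
```

```text
False
14.0333 [567.68872387 105.13979113  93.75435962] [-2.45914846 -1.11473365  7.80196534]
False
15.0417 [569.12253541  44.98151954  93.84684412] [-1.54081613 -0.44997536  8.03277574]
False
16.05 [570.56717642 -15.25616497  93.99892013] [-1.0265336  -1.6965063   9.14877731]
False
16.825 [571.48081663 -59.54741937  94.05449021] [ 0.30403648 -0.56669322  7.48148638]
18.8417 [ 490.01753595 -292.45104715  174.89458035] [-0.4670461   0.31641971 -4.21103035] [ 0.0048354  -0.00667948 -0.02395588] 25.40203086714009
```

View pics/scene5c.png

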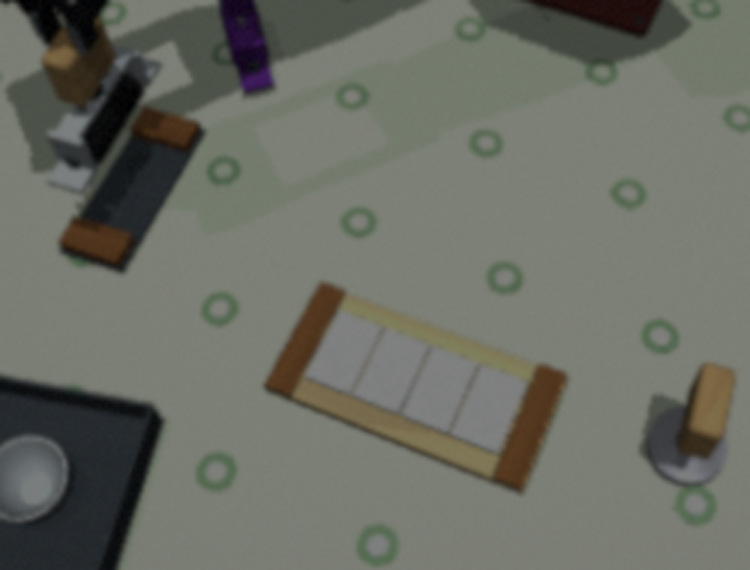

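View pics/wrist5.png

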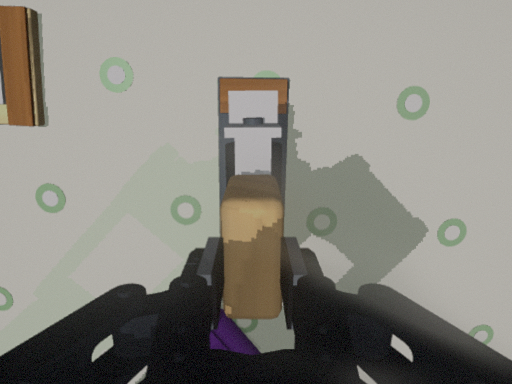

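Wrist view matches the view after pickup (handle still at (252,245), upright), so no slip in the grip. I check the leaf heights, then put the roller down.

```bash
python3 - <<'E'
from meas import *
from workcell import robot
c=robot.camera("scene")
for f in("pics/scene0.png","pics/scene5.png"):
    i=cv2.imread(f)
    x,y,w,h=200,210,100,75
    b=cv2.resize(i[y:y+h,x:x+w],None,fx=4,fy=4,interpolation=cv2.INTER_CUBIC)
    m=np.zeros(b.shape[:2],np.uint8)
    poly=((onz(c,[[0,0]],0)),)
    hs=cv2.cvtColor(b,cv2.COLOR_BGR2HSV)
    # inside-board polygon via strips+ply hull
    q=cv2.inRange(hs,(5,70,40),(35,255,200)); hull=cv2.convexHull(cv2.findNonZero(q))
    cv2.fillConvexPoly(m,hull,255); m=cv2.erode(m,np.ones((9,9)))
    wm=cv2.inRange(hs,(0,0,70),(180,45,255))&m
    wm=cv2.morphologyEx(wm,cv2.MORPH_CLOSE,np.ones((9,9)));wm=cv2.morphologyEx(wm,cv2.MORPH_OPEN,np.ones((9,9)))
    k=max(cv2.findContours(wm,cv2.RETR_EXTERNAL,cv2.CHAIN_APPROX_NONE)[0],key=cv2.contourArea)
    p=(k.reshape(-1,2)+.5)/4-.5+[x,y]
    for z in (19,24): print(f,z,rep(onz(c,p,z)[:,:2].astype(np.float32)))
P=[489.5,-294]
robot.line_to([*P,100],feed=100)
robot.hold(.15)
print(robot.line_to([*P,88],feed=20,force_limit=4))
robot.hold(.2)
s=robot.sense();print(s["time"],s["tool_pos"],s["force"],s["torque"])
for n in("scene","wrist"):
    c=robot.camera(n);cv2.imwrite(f"pics/{n}6.png",c["frame"][:,:,::-1])
i=cv2.imread("pics/scene6.png");cv2.imwrite("pics/scene6c.png",cv2.resize(i[120:220,100:210],None,fx=5,fy=5,interpolation=cv2.INTER_CUBIC))
E
```

```text
pics/scene0.png 19 (array([565.3,  43.3]), array([ 73.3, 181.8]), 91.19)
pics/scene0.png 24 (array([567.3,  44.3]), array([ 72.9, 180.7]), 91.19)
pics/scene5.png 19 (array([567.2,  44.1]), array([ 72.8, 181.1]), 91.1)
pics/scene5.png 24 (array([569.1,  45.2]), array([ 72.3, 180. ]), 91.1)
True
20.825 [ 489.44774522 -294.057339     89.20703787] [ 0.84879127 -1.19347308  5.52605104] [-0.05126456 -0.08733038 -0.02608359]
```

View pics/scene6c.png

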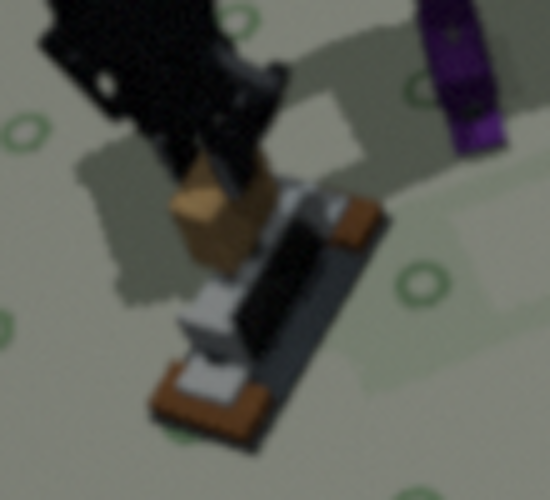

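The sheet's image shift matches a 5 mm drop: its centre comes out at (567.2,44.1) at z=19 now, against (567.3,44.3) at z=24 before. The feet stand on both ledges at the expected height of 89.2 mm. Releasing.

```bash
python3 - <<'E'
from meas import *
from workcell import robot
robot.gripper_to(80)
s=robot.sense();p=s["tool_pos"]
robot.line_to([p[0],p[1],180],feed=70)
robot.line_to([p[0],p[1],240],feed=120)
robot.hold(.3)
s=robot.sense();w=robot.camera("wrist");T=tool(s)@w["hand_eye"]
print(s["time"],s["force"],s["gripper_width"],[rep(q) for q in rects(w["frame"][:,:,::-1].copy(),w,(80,60,350,250),(14,60,100),(28,255,255),135.5,T,minA=200)])
robot.move_to([300,-500,240],down(16))
robot.hold(.3)
for n,rr,rt in(("top",(345,130,70,90),(120,130,45,45)),("scene",(115,135,80,85),(320,235,40,50))):
    c=robot.camera(n);i=c["frame"][:,:,::-1].copy();cv2.imwrite(f"pics/{n}7.png",i)
    v=110 if n=="top" else 80
    print("handle",[rep(q) for q in rects(i,c,rr,(14,60,v),(28,255,255),135.5)],"tamper",[rep(q) for q in rects(i,c,rt,(14,60,110 if n=="top" else 90),(28,255,255),110)])
a=cv2.imread("pics/top7.png");b=cv2.imread("pics/scene7.png")
o=np.hstack([cv2.resize(a[100:230,120:420],(800,347))]);q=cv2.resize(b[130:300,110:370],(380,248),interpolation=cv2.INTER_CUBIC)
r=cv2.resize(b[135:220,115:195],(233,248),interpolation=cv2.INTER_CUBIC)
o=np.vstack([o,np.hstack([q,r,np.zeros((248,187,3),np.uint8)])]);cv2.imwrite("pics/fin.png",o)
print(robot.sense()["time"])
E
```

```text
23.9167 [-0.33482003 -0.01359758 -0.11736274] 79.84289765017523 [(array([ 460.8, -281.4]), array([20.9, 21.9]), 4.16), (array([ 490.6, -293.8]), array([31.4, 59.7]), 13.77), (array([ 561.5, -285.4]), array([20.2, 44.6]), 95.05)]
handle [(array([ 488.1, -294.3]), array([26.4, 57.9]), 5.62)] tamper [(array([525.9, 276.5]), array([26. , 57.7]), 6.09)]
handle [(array([ 490.3, -294.2]), array([27.4, 59.1]), 4.78)] tamper [(array([528., 276.]), array([26.4, 58.2]), 7.88)]
25.45
```

View pics/fin.png

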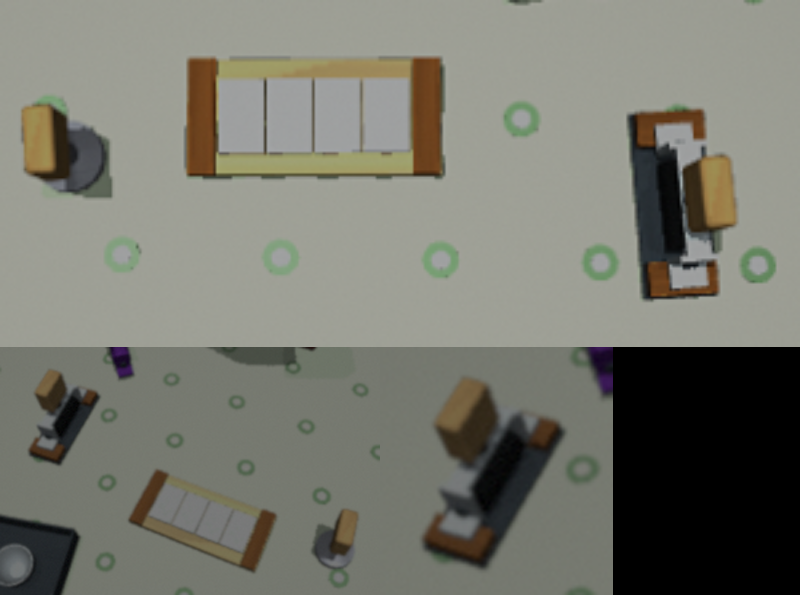

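Final view: the roller stands upright on both ledges and the tamper is unchanged at (525.9,276.5). The return pass read about 1.5 N more at leaf0, so I check each leaf separately.

```bash
python3 - <<'E'
from meas import *
from pan import *
from workcell import robot
N=np.array([D[1],-D[0]])
for n in("scene","top"):
  c=robot.camera(n)
  if n=="scene": f=["pics/scene0.png","pics/scene7.png"]
  else: f=["pics/top0.png","pics/top7.png"]
  W=np.linalg.inv(c["world_from_camera"])
  r,_=cv2.Rodrigues(W[:3,:3])
  for g in f:
    hs=cv2.cvtColor(cv2.imread(g),cv2.COLOR_BGR2HSV)[:,:,1].astype(np.float32)
    out=[]
    for u0 in(-67.5,-22.5,22.5,67.5):
      t=np.arange(-50,50,.25);e=[]
      prof=np.zeros(len(t))
      for u in np.arange(u0-14,u0+15,2):
        P=np.c_[C+u*D+t[:,None]*N,np.full(len(t),19.)]
        p,_=cv2.projectPoints(P,r,W[:3,3],K(c),np.array([c["k1"],0,0,0.]))
        p=p.reshape(-1,2).astype(np.float32)
        prof+=cv2.remap(hs,p[:,:1],p[:,1:],cv2.INTER_LINEAR).ravel()/15
      mid=np.median(prof[(abs(t)<25)]);
      sd=[]
      for sg in(-1,1):
        k=(t*sg>25)&(t*sg<48);pk=prof[k&(abs(t)>39)&(abs(t)<46)].mean();th=(mid+pk)/2
        tt=t[k] if sg>0 else t[k][::-1];pp=prof[k] if sg>0 else prof[k][::-1]
        sd.append(tt[np.argmax(pp>th)])
      out.append((sd[0],sd[1],sum(sd)/2))
    print(g,np.round(out,2).tolist())
E
```

```text
pics/scene0.png [[-37.5, 34.75, -1.38], [-37.75, 34.75, -1.5], [-37.5, 34.5, -1.5], [-37.5, 34.25, -1.62]]
pics/scene7.png [[-35.5, 36.25, 0.38], [-35.5, 36.25, 0.38], [-35.5, 36.25, 0.38], [-35.5, 36.0, 0.25]]
pics/top0.png [[-35.25, 35.5, 0.12], [-35.0, 35.75, 0.38], [-35.0, 35.25, 0.12], [-35.0, 35.25, 0.12]]
pics/top7.png [[-35.5, 34.75, -0.38], [-35.75, 34.75, -0.5], [-36.0, 34.75, -0.62], [-35.75, 34.5, -0.62]]
```

All four leaves shifted by the same 1.8–1.9 mm in the scene view, which is the full 5 mm drop. Handing in.

```bash
python3 -c "
from workcell import robot
print(robot.sense()['time']);robot.hand_in()"
```

```text
25.55
the job is handed in; nothing more can be done
```

The job is done and handed in at 25.6 s of the 51 s allowed. I took the roller from its rest by its handle and rolled the whole sheet once out and once back at about 11–13 N. Then I stood it upright on its rest, let go and moved the arm clear.

**Last checks:**
- **Leaves:** in the scene camera each of the four shifted by 1.8–1.9 mm between the before and after pictures. That matches a full 5 mm drop, and the leaves agree with each other to about 0.15 mm.
- **Roller:** both feet are on the ledges, and the handle is within about 2 mm of where it started, at (489,-294).
- **Tamper:** it stands where it was, within 0.5 mm in both fixed cameras.

**Disagreements:**
- **Force on leaf0:** during the return pass it read about 1.5 N more than on the strip. The separate picture check of that leaf showed it as far down as the others.
- **Last wrist picture:** its outline of the handle was skewed (13.8°). Both fixed cameras gave 5°, as at the start, so I put it down to a poor colour mask.

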